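# Start up the bench spindle sander

## Robot

A 6-joint arm with a two-finger parallel gripper is mounted at the origin on a cart in front of the work surface, level with it; the furniture and walls round the work are solid. World frame = base frame: x ahead of the robot, y to its left, z up, the work surface at z = 0. Lengths are in m, angles in degrees, forces in N, time in s.
With the tool pointing down it reaches from about 0.4 to 0.825 m from the base axis. Payload 7 kg.
Tool frame: the origin (TCP) lies on the centre line of the jaws, within the pads' length; the fingertips stand r.tip_reach ahead of it and the grasp point (between the pads) is the TCP (r.tip_reach is the distance from the TCP to the fingertips, in m); z points along the fingers, y is the line along which they close (so a half turn about z gives the same grasp; the last joint's range is limited). The gripper opens to 88 mm and grips with 3 to 60 N. Pads are 19 mm wide; open, the fingers measure 130 mm over their backs; the gripper's body (78 mm by 193 mm) begins 47 mm behind the grasp point.
Start: joints at [-60.384, 20.546, 0.682, 0, -70.136, -16.507], TCP at [0.153, -0.657, 0.246] pointing down, gripper open.
Joint ranges: [-176.03, 176.03], [-82.01, 121.73], [-58.28, 71.71], [-173.87, 95.51], [-174.79, -0.11], [-173.66, 173.66]. Speed limits (degrees/s): [136.94, 136.94, 172.46, 180, 180, 180].

## Interface

Orientations are given as [roll, pitch, yaw] about the fixed x, y, z axes, in that order (R = Rz(yaw) Ry(pitch) Rx(roll)).
In Python, from plant import sensors, cams, r gives the robot as it stands.
- The arm moves only by the tool drive_tool, never from a script. Its argument "rows" is a list of rows, each an object of numbers: "fingers": the gripper's target within -1 to 1 (fully open at 1, half-way at 0, shut at -1); "x", "y", "z": the shift along the tool's x, y, z in m; "spin": the turn about the tool's z in rad. A call has 1 to 10 rows; each row is the pose to reach, as a shift and turn from the pose commanded when the call began, along the tool's axes at that moment; what a row does not reach only later rows make up. A row lasts 1/8 s, in which the tool goes at most 62.5 mm and 10.7 degrees, less where a joint would pass 70% of its speed; a pose out of reach is approached as far as the arm can. A call with a gripper value outside its range is refused whole. The fingers move at their own pace and stop on an object; "newtons" is the grip in N (left out, the last holds). Time passes only in rows, so rows that repeat a pose let the fingers close. It gives the time, the measured TCP pose, the force, the opening and the grip force at its end, in the units of the state.
- sensors.get_state(): the state, without advancing time (a new reading comes with each control period).
- cams.capture(name): name is "scene" or "top" or "wrist"; returns a dict with "pixels" (384x512x3 uint8, red, green, blue), "intrinsics" (3x3 intrinsics, pixels), "eye" and "orientation" of the camera in the world; the wrist camera has in their place "T_tool_cam" (4x4, takes a point from camera to tool coordinates, whose origin is the TCP and whose axes are the flange's). Camera axes: x right, y up, looking along -z (the intrinsics and any distortion apply to the point x, -y, -z); pixel columns grow to the right and rows downward; lengths in m; the calibration is good to about 2 mm. A picture is of the moment at which its call begins: read the wrist's pose just before it. There is no depth.
- r.close_job(): hands the job in; it is judged then, once.
The state is a dict: "time_s": time; "joints": joint angles; "qd": joint speeds; "joint_torque": joint torques, N m; "tcp_pos": TCP position; "eef_rot": TCP orientation; "contact_force": force on the tool from outside, world axes, zero at the start; "moment": the same for the moment, N m; "gripper_width": finger opening in m; "gripper_force": force on a finger pad.
Only numpy, scipy, OpenCV 4.12 (cv2) and the standard library are available. Lean on these libraries where they do the work, as an engineer would, in place of code of your own. Each camera call takes 0.05 s, during which the arm holds its last target. There are 200 camera calls.

## Task

Start up the bench spindle sander by pressing its switches with the fingertips, in this order: first the broad rocker (the mains), then the narrow rocker (the dust fan), each on its raised half until it tips over and stays, and last the start button, the round one farther from the machine's front edge, until it stays in and the mushroom stop button in front of it pops up. Press no harder than the switches need and leave all three switched on. Pick nothing up, keep off the sanding drum, and leave the things lying round the machine where they are.

Things in the scene. Friction and masses are not known exactly. Their poses are not given: they have to be found in the camera images.
- sander: the grey bench spindle sander, 320 (x) x 290 (y) mm, fixed; origin on the bench under its centre, x from its front edge to its back. The front 125 mm of its top is the control panel, 80 mm high at the front edge, 105 mm at its back (leans 0.2 rad to the front); behind it the steel table, top at 122 mm. Three equal plates lie side by side on the panel; which bay holds which switch varies
- drum: the sanding drum, a brown upright cylinder 50 mm across on the sanding table; origin at its foot, its top 102 mm higher (225 mm above the bench); not to be touched
- mains_press (a point): where to press the broad rocker (mains). It is 54 mm long, pivoted mid-way, 38 mm wide, in a frame 9 mm above its plate's underside. Off, its near half (to the front edge) lies level with the plate and the far half rises 0.3 rad; on, the other way round. This point: on the far half's top face, 18 mm from the pivot; press it down about 5 mm. Axes tilt with the rocker.
- fan_press (a point): where to press the narrow rocker (dust fan). It is 54 mm long, pivoted mid-way, 18 mm wide, in a frame 9 mm above its plate's underside. Off, its near half (to the front edge) lies level with the plate and the far half rises 0.3 rad; on, the other way round. This point: on the far half's top face, 18 mm from the pivot; press it down about 5 mm. Axes tilt with the rocker.
- mains_rocker (a joint): tilt of the broad rocker: 0 off, 0.3 rad on. Over-centre spring: about 5 N at the press point tips it, past the middle (0.15) it snaps over by itself and stays
- fan_rocker (a joint): tilt of the narrow rocker: 0 off, 0.3 rad on; snaps over in the same way, about 5 N
- start_top (a point): centre of the flat top of the start button, a black cylinder 31 mm across in a steel collar, the starter button farther from the front edge. Its top stands 22 mm above the underside of its plate when out and 16 mm when in; z points out of the plate, the button moves in along -z. The stop button is 52 mm nearer the front edge
- start_button (a joint): travel of the start button: 0 out, 0.006 m in. About 5 N starts it, past half-way (0.003) it snaps in and stays. It is linked to the stop button: one goes in as the other comes out
- stop_top (a point): centre of the top of the stop button, a black mushroom 35 mm across, in front of the start button; its top stands 17.5 mm above the underside of the plate when in (at the start) and 23.5 mm when out. Pressing it would throw the start button out again
- stop_button (a joint): travel of the stop button: 0 in (stopped), 0.006 m popped up (running)
- sanding_block: brown sanding block, 126 x 97 x 24 mm, loose on the bench to the left of the machine, towards its back; origin at the centre of its underside; leave it
- tape_measure: yellow tape measure, 60 x 80 x 66 mm, loose, to the right of the control panel; origin at the centre of its underside; leave it
- pencil: flat carpenter's pencil, 178 x 44 x 9 mm, loose on the bench beside the control panel, on the left; origin at the centre of its underside; leave it
- masking_tape: roll of masking tape, 101 mm across, 25 mm high, loose, to the right of the machine, towards its back; origin at the centre of its underside; leave it
- mains: the aluminium plate (106 x 80 x 3 mm) with the broad rocker, fixed on the panel at sander x = -102 mm, y = -88, 0 or 88 mm; origin under the plate's centre, 93 mm above the bench, axes as the sander's (the plate itself leans 0.2 rad to the front)
- fan: the aluminium plate (106 x 80 x 3 mm) with the narrow rocker, fixed on the panel at sander x = -102 mm, y = -88, 0 or 88 mm; origin under the plate's centre, 93 mm above the bench, axes as the sander's (the plate itself leans 0.2 rad to the front)
- starter: the aluminium plate (106 x 80 x 3 mm) with the two starter buttons, fixed on the panel at sander x = -102 mm, y = -88, 0 or 88 mm; origin under the plate's centre, 93 mm above the bench, axes as the sander's (the plate itself leans 0.2 rad to the front)

How it is judged (in metres and radians):
On the way, in this order (a step that is already met when the one before it is completed fails the run):
1. the mains rocker is tipped over to on (value of joint mains_rocker above 0.25 rad), for 0.2 s.
2. then the fan rocker is tipped over to on (value of joint fan_rocker above 0.25 rad), for 0.2 s.
3. then the start button is in and the stop button out (value of joint each of start_button, stop_button above 0.0045 m), for 0.2 s.
At the end, for the whole second after the job is handed in: Both rockers are tipped to on (over 0.25 of 0.3 rad), the start button stays in and the stop button is up (each over 4.5 of 6 mm), switched in the order mains, fan, start, and the robot is clear of everything (all of step 3 and value of joint each of mains_rocker, fan_rocker above 0.25 rad); the robot touches nothing.
It fails at once if a thing lying round the machine is lifted, or shifted by more than 15 mm (distance of any of sanding_block, tape_measure, pencil, masking_tape from where it was at the start of the episode above 0.015 m).
It fails at once if the sanding drum is touched (over 1 N) (contact force between any of the fingers, the arm and drum above 1 N).
It fails at once if the machine or its switches are pressed with more than 60 N (contact force between any of the fingers, the arm and sander above 60 N or contact force between any of the fingers, the arm and mains above 60 N or contact force between any of the fingers, the arm and fan above 60 N or contact force between any of the fingers, the arm and starter above 60 N).
It also fails if it takes over 45 s, if anything falls off the work surface, if the arm or the gripper's body presses on something with over 40 N, if the wrist force passes 120 N, or if a joint passes its speed limit or range.

## Working session

There is one attempt and no reset: what is moved stays moved. The work goes in short steps, Python scripts to look and compute and a tool call to move; the robot and the scene stay as the last step left them, time stands still between calls to the robot, and variables do not carry over. Pictures are saved under pics/ and viewed, at most 10 in all, crops included, and the job is handed in when it is done.

Besides the shell and the picture viewer there is one more tool, called after ">>>" as name([rows], argument=value, ...), one row to a line, values as JSON. drive_tool: Moves the arm, as the interface text tells. Its arguments: {"type":"object","properties":{"rows":{"type":"array"},"newtons":{"type":"number"}},"required":["rows"]}

```bash
mkdir -p pics
python3 - <<'E'
from plant import sensors,cams,r
import cv2,json,numpy as np
s=sensors.get_state();print({k:np.round(s[k],3).tolist() for k in('time_s','tcp_pos','eef_rot','contact_force','gripper_width')},r.tip_reach)
for n in('scene','top'):
    c=cams.capture(n);cv2.imwrite(f'pics/{n}0.png',c['pixels'][:,:,::-1])
    print(n,{k:np.round(v,4).tolist() for k,v in c.items() if k!='pixels'})
E
```

```text
{'time_s': 0.0, 'tcp_pos': [0.153, -0.657, 0.245], 'eef_rot': [179.905, -0.008, -166.899], 'contact_force': [-0.771, -0.317, 0.681], 'gripper_width': 0.087} 0.019
scene {'intrinsics': [[406.0611, 0.0, 257.2496], [0.0, 406.0611, 193.6357], [0.0, 0.0, 1.0]], 'eye': [0.1907, -0.6404, 0.5337], 'orientation': [60.669, -0.7642, -31.8481]}
top {'intrinsics': [[476.3315, 0.0, 252.9619], [0.0, 476.3315, 196.1162], [0.0, 0.0, 1.0]], 'eye': [0.3769, 0.0331, 1.2958], 'orientation': [10.4505, -0.4748, -89.5559]}
```

View pics/top0.png

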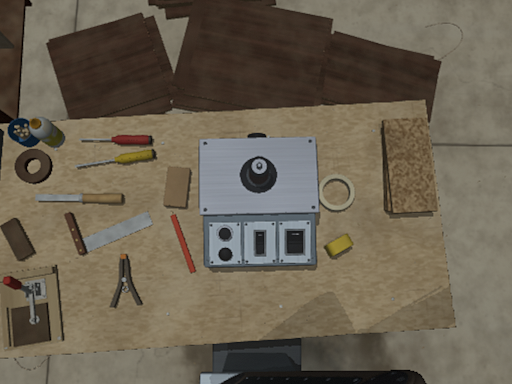

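View pics/scene0.png

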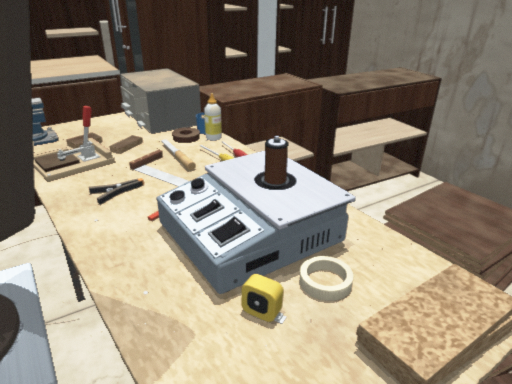

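The starter plate is on the left (225,243), the fan in the middle (260,243) and the mains on the right (295,242). The tape measure is at (340,245), the pencil at (183,243) and the drum at (259,172). Next I enlarge the crops to get precise pixels.

Run:
```python
import cv2
a=cv2.imread('pics/top0.png')[205:275,195:325];cv2.imwrite('pics/topc.png',cv2.resize(a,None,fx=6,fy=6,interpolation=cv2.INTER_CUBIC))
a=cv2.imread('pics/scene0.png')[165:285,150:270];cv2.imwrite('pics/scenec.png',cv2.resize(a,None,fx=5,fy=5,interpolation=cv2.INTER_CUBIC))
```

```text
(no output)
```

View pics/topc.png

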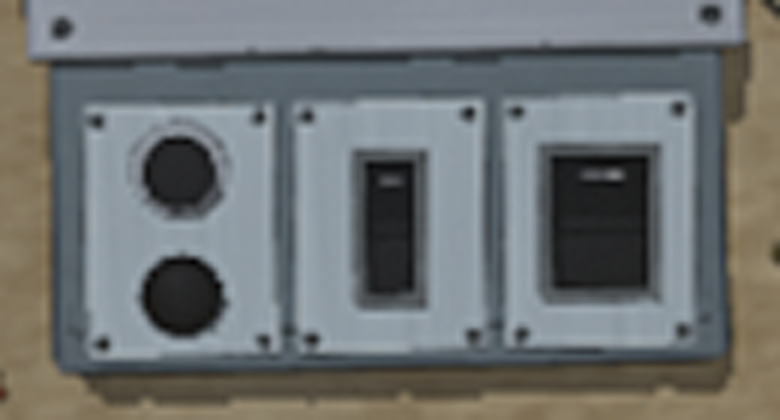

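View pics/scenec.png

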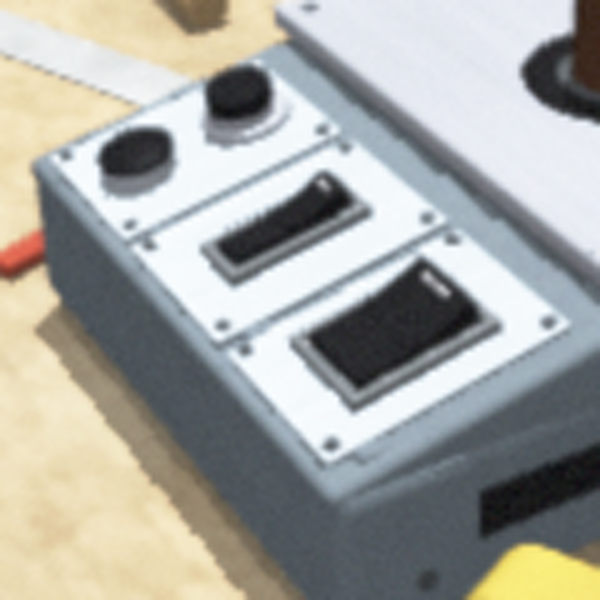

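```bash
cat > h.py <<'E'
import numpy as np
from scipy.spatial.transform import Rotation as Ro
L=.2
def loc(bay,u,v,h):  # sander frame point
    return np.array([-.102+u*np.cos(L)-h*np.sin(L), .088*bay+v, .093+u*np.sin(L)+h*np.cos(L)])
def world(p,P): return Ro.from_euler('z',p[2]).apply(P)+[p[0],p[1],0]
def proj(P,K,eye,rpy):
    q=Ro.from_euler('xyz',rpy,degrees=True).inv().apply(P-np.array(eye))
    return np.c_[K[0,0]*q[:,0]/-q[:,2]+K[0,2], K[1,1]*-q[:,1]/-q[:,2]+K[1,2]]
E
python3 - <<'E'
from h import *
from plant import cams
from scipy.optimize import least_squares
c={n:cams.capture(n) for n in('top','scene')}
C={'FL':(-.053,.04),'FR':(-.053,-.04),'BL':(.053,.04),'BR':(.053,-.04)}
top=[(1,'BL',84,105),(1,'BR',274,102),(1,'FR',280,353),(1,'FL',92,358),(0,'BL',293,102),(0,'BR',484,98),(0,'FR',492,348),(0,'FL',299,353),(-1,'BL',503,98),(-1,'BR',693,94),(-1,'FR',697,345),(-1,'FL',507,348)]
sc=[(-1,'FR',322,463),(-1,'BR',572,322),(-1,'FL',232,350),(1,'FL',50,160),(0,'FL',133,243),(0,'FR',222,345)]
def data(l): return np.array([loc(b,*C[k],.003) for b,k,_,_ in l])
T=np.array([(x/6+195-.4,y/6+205-.4) for *_,x,y in top]);S=np.array([(x/5+150-.4,y/5+165-.4) for *_,x,y in sc])
def res(p,use='ts'):
    o=[]
    for n,l,M in(('top',top,T),('scene',sc,S)):
        if n[0] in use:
            P=world(p,data(l))+[0,0,p[3] if len(p)>3 else 0];k=c[n];o.append((proj(P,k['intrinsics'],k['eye'],k['orientation'])-M).ravel())
    return np.concatenate(o)
for u,n in(('t',3),('s',3),('ts',3),('ts',4)):
    f=least_squares(res,[.6,0,0,0][:n],kwargs=dict(use=u));print(u,f.x.round(4),abs(f.fun).mean().round(2),abs(f.fun).max().round(2))
    if n==3:p=f.x
np.save('p.npy',p)
for nm,b,u,h in(('mains',-1,.0172,.0143),('fan',0,.0172,.0143),('start',1,.026,.022)): print(nm,world(p,loc(b,u,0,h)).round(4))
# drum top from top view pixel (258,165) at z=.225
k=c['top'];R=Ro.from_euler('xyz',k['orientation'],degrees=True);K=k['intrinsics']
d=R.apply([(259-K[0,2])/K[0,0],-(165-K[1,2])/K[1,1],-1]);print('drum',(k['eye']+d*(.225-k['eye'][2])/d[2]).round(3))
E
```

```text
t [0.5832 0.0097 0.0301] 0.15 0.49
s [0.5835 0.0106 0.0283] 0.51 1.09
ts [0.5832 0.0098 0.0289] 0.28 1.21
ts [0.5831 0.0097 0.029  0.0007] 0.28 1.19
mains [ 0.4978 -0.0807  0.1104]
fan [0.4952 0.0073 0.1104]
start [0.4998 0.0954 0.1197]
drum [0.648 0.012 0.225]
```

The fit is good: sander at (0.583, 0.010), yaw 1.7°. I'll move above the mains switch with the fingers shut and tool y across the machine.

>>> drive_tool([
  {"x": -0.04,"y": 0.045,"spin": 0.05,"fingers": -1},
  {"x": -0.08,"y": 0.09,"spin": 0.1,"fingers": -1},
  {"x": -0.13,"y": 0.14,"spin": 0.15,"fingers": -1},
  {"x": -0.17,"y": 0.185,"spin": 0.2,"fingers": -1},
  {"x": -0.21,"y": 0.225,"spin": 0.2,"fingers": -1},
  {"x": -0.25,"y": 0.27,"spin": 0.2,"fingers": -1},
  {"x": -0.29,"y": 0.31,"spin": 0.2,"fingers": -1},
  {"x": -0.33,"y": 0.35,"spin": 0.2,"fingers": -1},
  {"x": -0.37,"y": 0.39,"spin": 0.2,"fingers": -1},
  {"x": -0.39,"y": 0.415,"spin": 0.2,"fingers": -1},
], newtons=10)

```text
invalid input
```

>>> drive_tool([
  {"x": -0.04,"y": 0.045,"z": 0,"spin": 0.05,"fingers": -1},
  {"x": -0.08,"y": 0.09,"z": 0,"spin": 0.1,"fingers": -1},
  {"x": -0.13,"y": 0.14,"z": 0,"spin": 0.15,"fingers": -1},
  {"x": -0.17,"y": 0.185,"z": 0,"spin": 0.2,"fingers": -1},
  {"x": -0.21,"y": 0.225,"z": 0,"spin": 0.2,"fingers": -1},
  {"x": -0.25,"y": 0.27,"z": 0,"spin": 0.2,"fingers": -1},
  {"x": -0.29,"y": 0.31,"z": 0,"spin": 0.2,"fingers": -1},
  {"x": -0.33,"y": 0.35,"z": 0,"spin": 0.2,"fingers": -1},
  {"x": -0.37,"y": 0.39,"z": 0,"spin": 0.2,"fingers": -1},
  {"x": -0.39,"y": 0.415,"z": 0,"spin": 0.2,"fingers": -1},
], newtons=10)

```text
time_s: 1.45
tcp_pos: [0.4398, -0.1626, 0.2457]
eef_rot: [180.0, 0.0, -178.2]
contact_force: [1.4, -0.8, 0.7]
gripper_width: 0.0008
gripper_force: 0.0
```

>>> drive_tool([
  {"x": -0.026,"y": 0.04,"z": 0.02,"spin": 0,"fingers": -1},
  {"x": -0.053,"y": 0.08,"z": 0.04,"spin": 0,"fingers": -1},
  {"x": -0.053,"y": 0.08,"z": 0.08,"spin": 0,"fingers": -1},
  {"x": -0.053,"y": 0.08,"z": 0.08,"spin": 0,"fingers": -1},
  {"x": -0.053,"y": 0.08,"z": 0.08,"spin": 0,"fingers": -1},
])

```text
time_s: 2.08
tcp_pos: [0.4899, -0.0836, 0.1668]
eef_rot: [-180.0, 0.0, -178.4]
contact_force: [-0.6, 0.7, 1.1]
gripper_width: 0.0003
gripper_force: 0.0
```

Run:
```python
from plant import cams
import cv2,numpy as np
c=cams.capture('scene')['pixels'][:,:,::-1][100:290,130:320]
d=cams.capture('wrist')['pixels'][:,:,::-1]
a=cv2.resize(c,(384,384),interpolation=cv2.INTER_CUBIC)
cv2.imwrite('pics/v1.png',cv2.resize(np.hstack([a,d]),None,fx=.89,fy=.89))
```

```text
(no output)
```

View pics/v1.png

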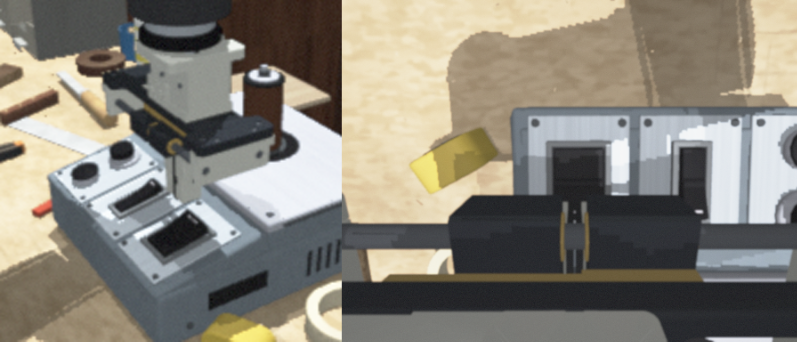

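The body lies along y and is clear of the drum, with the tips over the mains rocker. Now I descend slowly.

>>> drive_tool([
  {"x": 0,"y": 0.002,"z": 0.015,"spin": 0,"fingers": -1},
  {"x": 0,"y": 0.002,"z": 0.03,"spin": 0,"fingers": -1},
  {"x": 0,"y": 0.002,"z": 0.034,"spin": 0,"fingers": -1},
  {"x": 0,"y": 0.002,"z": 0.036,"spin": 0,"fingers": -1},
  {"x": 0,"y": 0.002,"z": 0.038,"spin": 0,"fingers": -1},
  {"x": 0,"y": 0.002,"z": 0.039,"spin": 0,"fingers": -1},
  {"x": 0,"y": 0.002,"z": 0.039,"spin": 0,"fingers": -1},
])

```text
time_s: 3.05
tcp_pos: [0.4895, -0.0812, 0.1265]
eef_rot: [180.0, 0.0, -178.4]
contact_force: [-0.8, 0.8, -1.2]
gripper_width: 0.0006
gripper_force: 0.0
```

>>> drive_tool([
  {"x": 0,"y": 0,"z": 0.001,"spin": 0,"fingers": -1},
  {"x": 0,"y": 0,"z": 0.002,"spin": 0,"fingers": -1},
  {"x": 0,"y": 0,"z": 0.002,"spin": 0,"fingers": -1},
])

```text
time_s: 3.42
tcp_pos: [0.4898, -0.0813, 0.1253]
eef_rot: [-180.0, 0.1, -178.3]
contact_force: [-2.1, 1.9, 7.1]
gripper_width: 0.0007
gripper_force: 3.8
```

```bash
cat > look.py <<'E'
from plant import cams
import cv2,sys,numpy as np
c=cams.capture('scene')['pixels'][:,:,::-1][160:280,145:265]
d=cams.capture('top')['pixels'][:,:,::-1][205:275,195:325]
a=cv2.resize(c,(400,400),interpolation=cv2.INTER_CUBIC);b=cv2.resize(d,(390,210),interpolation=cv2.INTER_CUBIC)
b=cv2.copyMakeBorder(b,0,190,0,0,cv2.BORDER_CONSTANT)
cv2.imwrite(sys.argv[1],np.hstack([a,b]))
E
python3 look.py pics/v2.png
```

```text
(no output)
```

View pics/v2.png

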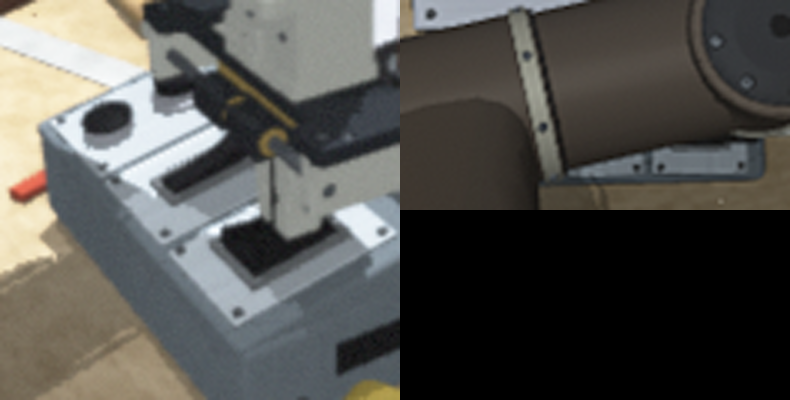

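The near end of the mains rocker looks raised, at (225,230). I'll press 1 mm more to be sure, then lift.

>>> drive_tool([
  {"x": 0,"y": 0,"z": 0.001,"spin": 0,"fingers": -1},
  {"x": 0,"y": 0,"z": 0.001,"spin": 0,"fingers": -1},
  {"x": 0,"y": 0,"z": 0.001,"spin": 0,"fingers": -1},
])

```text
time_s: 3.9
tcp_pos: [0.4898, -0.0813, 0.125]
eef_rot: [-180.0, 0.1, -178.3]
contact_force: [-5.2, 1.1, 13.8]
gripper_width: 0.0007
gripper_force: 7.4
```

>>> drive_tool([
  {"x": 0,"y": 0,"z": -0.01,"spin": 0,"fingers": -1},
  {"x": 0,"y": 0,"z": -0.04,"spin": 0,"fingers": -1},
  {"x": 0,"y": 0.045,"z": -0.04,"spin": 0,"fingers": -1},
  {"x": 0.0,"y": 0.088,"z": -0.04,"spin": 0,"fingers": -1},
  {"x": 0.0,"y": 0.088,"z": -0.04,"spin": 0,"fingers": -1},
  {"x": 0.0,"y": 0.088,"z": -0.04,"spin": 0,"fingers": -1},
])

```text
time_s: 4.65
tcp_pos: [0.4868, 0.0068, 0.1637]
eef_rot: [-180.0, -0.0, -178.3]
contact_force: [0.8, -0.4, 0.4]
gripper_width: 0.0005
gripper_force: 0.0
```

```bash
python3 look.py pics/v3.png
```

```text
(no output)
```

View pics/v3.png

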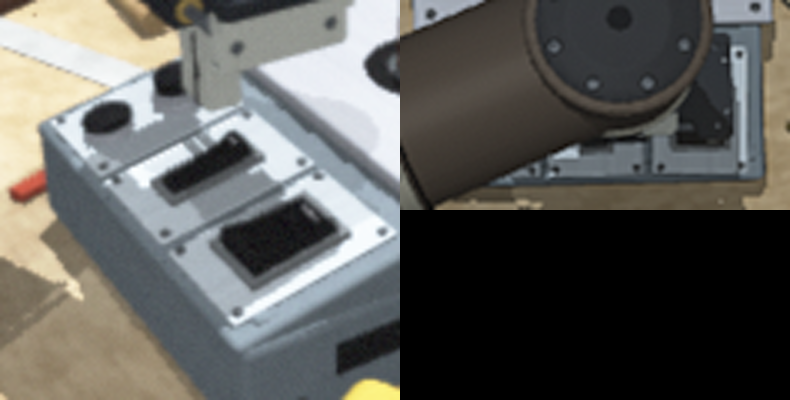

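The mains rocker is on: its near end is raised at (225,230) and its far end is flush. The fan rocker is next.

>>> drive_tool([
  {"x": 0,"y": 0,"z": 0.015,"spin": 0,"fingers": -1},
  {"x": 0,"y": 0,"z": 0.028,"spin": 0,"fingers": -1},
  {"x": 0,"y": 0,"z": 0.032,"spin": 0,"fingers": -1},
  {"x": 0,"y": 0,"z": 0.034,"spin": 0,"fingers": -1},
  {"x": 0,"y": 0,"z": 0.036,"spin": 0,"fingers": -1},
  {"x": 0,"y": 0,"z": 0.038,"spin": 0,"fingers": -1},
  {"x": 0,"y": 0,"z": 0.039,"spin": 0,"fingers": -1},
  {"x": 0,"y": 0,"z": 0.039,"spin": 0,"fingers": -1},
  {"x": 0,"y": 0,"z": 0.039,"spin": 0,"fingers": -1},
])

```text
time_s: 5.88
tcp_pos: [0.4873, 0.0069, 0.1253]
eef_rot: [180.0, 0.1, -178.3]
contact_force: [-2.7, 0.2, 7.8]
gripper_width: 0.0004
gripper_force: 3.9
```

The readings match the mains press. I lift and move over the start button.

>>> drive_tool([
  {"x": 0,"y": 0,"z": -0.01,"spin": 0,"fingers": -1},
  {"x": 0,"y": 0,"z": -0.045,"spin": 0,"fingers": -1},
  {"x": -0.005,"y": 0.045,"z": -0.045,"spin": 0,"fingers": -1},
  {"x": -0.011,"y": 0.088,"z": -0.045,"spin": 0,"fingers": -1},
  {"x": -0.011,"y": 0.088,"z": -0.045,"spin": 0,"fingers": -1},
  {"x": -0.011,"y": 0.088,"z": -0.045,"spin": 0,"fingers": -1},
])

```text
time_s: 6.62
tcp_pos: [0.4951, 0.095, 0.1696]
eef_rot: [-180.0, -0.0, -178.3]
contact_force: [-0.3, -0.7, 0.2]
gripper_width: 0.0006
gripper_force: 0.0
```

```bash
python3 look.py pics/v4.png
```

```text
(no output)
```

View pics/v4.png

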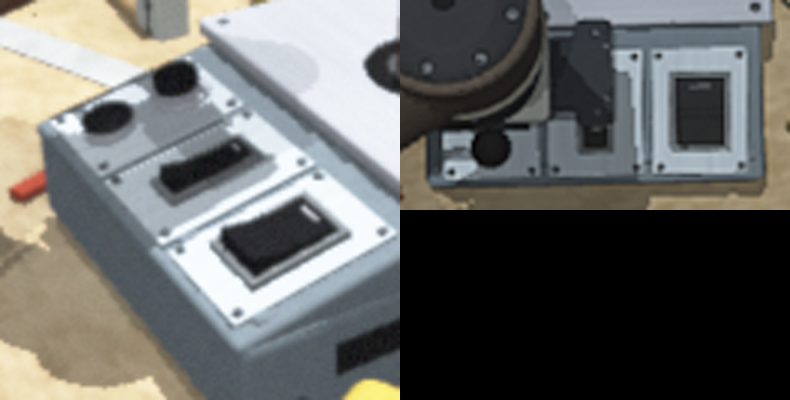

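The fan rocker is on too, with its near end raised at (165,170). Now the start button.

>>> drive_tool([
  {"x": 0,"y": 0,"z": 0.014,"spin": 0,"fingers": -1},
  {"x": 0,"y": 0,"z": 0.025,"spin": 0,"fingers": -1},
  {"x": 0,"y": 0,"z": 0.029,"spin": 0,"fingers": -1},
  {"x": 0,"y": 0,"z": 0.031,"spin": 0,"fingers": -1},
  {"x": 0,"y": 0,"z": 0.033,"spin": 0,"fingers": -1},
  {"x": 0,"y": 0,"z": 0.035,"spin": 0,"fingers": -1},
  {"x": 0,"y": 0,"z": 0.036,"spin": 0,"fingers": -1},
  {"x": 0,"y": 0,"z": 0.036,"spin": 0,"fingers": -1},
  {"x": 0,"y": 0,"z": 0.036,"spin": 0,"fingers": -1},
])

```text
time_s: 7.85
tcp_pos: [0.4955, 0.0951, 0.1337]
eef_rot: [180.0, 0.0, -178.3]
contact_force: [0.4, -0.1, 0.6]
gripper_width: 0.0006
gripper_force: 0.2
```

Nearly no force, so it has either snapped in or is about to bottom out. I'll press 1.5 mm more.

>>> drive_tool([
  {"x": 0,"y": 0,"z": 0.001,"spin": 0,"fingers": -1},
  {"x": 0,"y": 0,"z": 0.0015,"spin": 0,"fingers": -1},
  {"x": 0,"y": 0,"z": 0.0015,"spin": 0,"fingers": -1},
])

```text
time_s: 8.22
tcp_pos: [0.4957, 0.0952, 0.1331]
eef_rot: [180.0, 0.1, -178.3]
contact_force: [-3.1, 0.2, 9.5]
gripper_width: 0.0004
gripper_force: 5.0
```

It has bottomed at the expected height. I lift clear and look.

>>> drive_tool([
  {"x": 0,"y": 0,"z": -0.01,"spin": 0,"fingers": -1},
  {"x": 0,"y": 0,"z": -0.05,"spin": 0,"fingers": -1},
  {"x": 0.0,"y": 0,"z": -0.1,"spin": 0,"fingers": -1},
  {"x": 0,"y": 0,"z": -0.15,"spin": 0,"fingers": -1},
  {"x": 0,"y": 0,"z": -0.15,"spin": 0,"fingers": -1},
  {"x": 0,"y": 0,"z": -0.15,"spin": 0,"fingers": -1},
])

```text
time_s: 8.98
tcp_pos: [0.4949, 0.0949, 0.2818]
eef_rot: [180.0, -0.0, -178.4]
contact_force: [-0.2, -0.2, -1.3]
gripper_width: 0.0004
gripper_force: 0.0
```

```bash
python3 look.py pics/v5.png
```

```text
(no output)
```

View pics/v5.png

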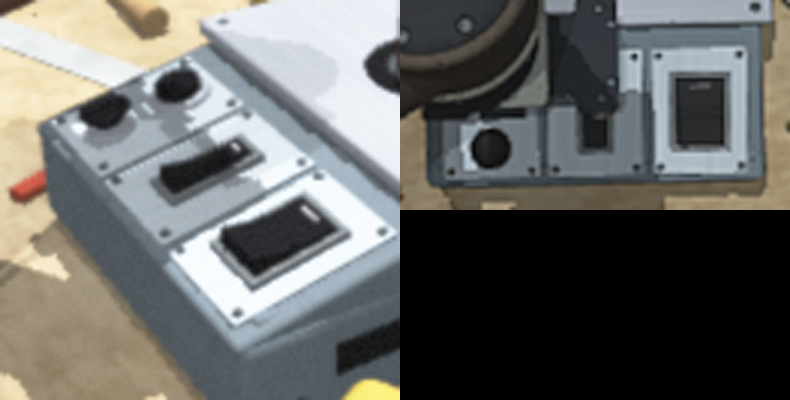

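The stop button's top has risen to about (104,105) and the start button has sunk to about (178,82). Both rockers are on, so I hand in.

```bash
python3 -c "
from plant import r
print(r.close_job())"
```

```text
the job is handed in; nothing more can be done
None
```

I switched on the mains, then the fan, then the start button. The last camera view shows both rockers tipped over, the start button in and the stop button up; the arm is clear and the job is handed in, though the hand-in call returned no verdict.

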